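Pin a door pull onto a two-stud holding block and lock it

ROBOT

A 6-joint arm with a two-finger parallel gripper is mounted at the origin on a cart in front of the work surface, level with it; the furniture and walls round the work are solid. World frame = base frame: x ahead of the robot, y to its left, z up, the work surface at z = 0. Lengths are in mm, angles in rad, forces in N, time in s.
With the tool pointing down it reaches from about 300 to 1000 mm from the base axis. Payload 5.1 kg.
Tool frame: the origin (TCP) lies midway between the tips of the shut fingers; the grasp point (between the pads) lies 19 mm behind it; y points along the fingers, z is the direction in which the jaws open and shut, and the axes are right-handed (so a half turn about y gives the same grasp; the last joint's range is limited). The gripper opens to 95 mm and grips with 3 to 60 N. Pads are 20 mm wide; open, the fingers measure 119 mm over their backs; the gripper's body (75 mm by 180 mm) begins 59 mm behind the grasp point.
Start: joints at [1.259, 0.124, 1.65, -0, 1.367, -0.083], TCP at [147.448, 633.043, 181.156] pointing down, gripper open.
Joint ranges: [-2.61, 2.61], [-1.02, 2.33], [0.03, 2.71], [-1.35, 4.49], [0.32, 2.68], [-2.91, 2.91]. Speed limits (rad/s): [2.57, 2.57, 3.14, 3.14, 3.14, 3.14].

INTERFACE

Orientations are given as a unit quaternion [w, x, y, z].
In Python, from rig import manip gives the robot as it stands. The module is installed in compiled form; this text tells all that it offers. Calls block until the motion is done:
- manip.goto(position, orientation): joint-space move of the TCP to a pose.
- manip.servo_line(position, ori=None, speed=150, threshold=None): straight line of the TCP; ori=None keeps the orientation; speed is the mean speed in mm/s. With threshold (N) it stops when the force on the tool has changed by that much, and returns True; else False.
- manip.move_joints(angles): joint-space move.
- manip.command_gripper(opening, strength=None): opening from 0.0 (shut) to 1.0 (fully open); strength is the grip in N (None keeps the last); returns when the fingers have stopped.
- manip.hold(seconds).
- manip.solve_ik(position, orientation): joint angles nearest the present ones, or None.
- manip.camera(name): name is "side" or "top"; returns (picture, depth): 420x560x3 uint8, red, green, blue; 420x560 float32, mm along the optical axis (not along the pixel's ray), 0 where there is no reading.
- manip.get_calibration(name): a dict with "K" (3x3 intrinsics, pixels), "world_from_camera" (4x4, takes a point from camera to world coordinates). Camera axes: x right, y down, z forward; pixel columns grow to the right and rows downward; lengths in mm; the calibration is good to about 2 mm. A picture is of the moment at which its call begins. get_calibration takes no time and is no camera call.
A pose or a line that the arm cannot do raises manip.Unreachable and nothing moves.
- manip.finish_job(): hands the job in, once; it reports no verdict.
Readings, each from a call of its own:
- manip.read_clock(): time.
- manip.read_joint_positions(): joint angles.
- manip.read_joint_velocities(): joint speeds.
- manip.read_joint_torque(): joint torques, N m.
- manip.read_tcp_pos(): TCP position.
- manip.read_eef_rot(): TCP orientation.
- manip.read_force(): force on the tool from outside, world axes, zero at the start.
- manip.read_torque(): the same for the moment, N m.
- manip.read_finger_gap(): opening from 0.0 (shut) to 1.0 (fully open).
Only numpy, scipy, OpenCV 4.12 (cv2) and the standard library are available. Lean on these libraries where they do the work, as an engineer would, in place of code of your own. Each camera call takes 0.05 s, during which the arm holds its last target.

TASK

Mount the door pull handle on the wooden holding block so that its face can be filed: hang its plate over both steel studs, handle upwards, drawing the sliding stud along with the plate until the other hole drops over the fixed stud, and push the plate down flat on the wood without forcing it. Then swing the turn-button fully over the edge of the plate so it cannot lift off. Leave the tools lying around where they are.

Things in the scene. Friction and masses are not known exactly. Their poses are not given: they have to be found in the camera images.
- block: Pale wooden holding block screwed to the table, 84 mm (its x) by 240 mm (y) by 28 mm high; origin: centre of its underside; at yaw 0 its x points away from the robot, y to the left, z up. Two upright 8 mm steel studs stand on its top, ends coned over the last 3 mm. With the plate home, the pull's origin is at x = +5, y = 0, z = 28 mm here, its long side along y, either way round.
- fixed_stud (a point): Foot of the fixed stud, on its axis at the level of the block's top face (block x = +5, y = +60, z = 28 mm). This stud rises 14 mm above the top face, the sliding one 25 mm.
- stud_slot (a point): Point of the block (x = +5, y = -60, z = 28 mm) where the sliding stud must come to for this plate. That stud (tip 25 mm above the top face) runs along the block's y only, from y = -52 to -74 mm, with about 4 N friction, and stays where left. Its place is NOT measured: it was left set for a longer plate, anywhere from y = -63 to -74 mm; look or feel for it.
- pull_handle: Loose aluminium door pull, 0.2 to 0.3 kg: plate 44 mm (its x) by 150 mm (y) by 5 mm thick with two plain 10 mm through holes on its centre line at y = +60 and -60 mm, and a bow handle along y on top. Origin: centre of the plate's underside, z up. The same turned half round. Starts lying flat on the table, handle up.
- grip_bar (a point): Centre of the pull's handle bar, 32 mm above the plate's underside. The bar is 14 mm wide (along the plate's x), 12 mm high and 78 mm long (along y), with 21 mm free under it between two legs 54 mm apart. Axes as the pull's.
- button (a joint): Angle of the dark steel turn-button. 0: nose along the block's edge towards its -y end, clear of the plate; it grows anticlockwise seen from above to 1.57: nose straight across the plate's edge, towards block +x, at its stop. Starts between 0 and 0.35, stays where left (friction 0.04 N m). Nose 28 mm long, 12 mm wide; passes 2 mm above a plate that lies flat; a raised plate blocks it.
- button_pivot (a point): Foot of the turn-button's vertical pivot screw on the block's top face, in its front margin (block x = -31, y = +48, z = 28 mm). Axes as the block's.
- button_peg (a point): Grip point on the upright steel thumb peg on the button's tail, 10 mm diameter, 29 mm from the pivot, opposite the nose: on the block's +y side of the pivot at joint 0, on its -x side at 1.57. This point is 66 mm above the table; the peg's top is at 79 mm, its bare part begins at 40 mm.
- hammer: Bystander: tack hammer lying flat, 105 x 234 x 27 mm, origin at the centre of its underside.
- tape_measure: Bystander: tape measure, 66 x 76 x 34 mm, origin at the centre of its underside.
- oil_can: Bystander: oil can with a thin spout, 70 mm diameter, 150 mm high, origin at the centre of its underside.
- file: Bystander: flat file with a wooden handle, 28 x 226 x 28 mm, lying along its y, origin at the centre of its underside.
- spanner: Bystander: dark open spanner, 30 x 227 x 6 mm, lying along its y, origin at the centre of its underside.
- driver: Bystander: screwdriver, 28 x 170 x 28 mm, lying along its y, origin at the centre of its underside.

How it is judged (in metres and radians):
On the way, in this order (a step that is already met when the one before it is completed fails the run):
1. the pull's plate hangs on both studs and lies flat on the block, the turn-button not yet over it (x of pull_handle in the frame of block between 0.002 and 0.008 m and y of pull_handle in the frame of block between -0.003 and 0.003 m and z of pull_handle in the frame of block between 0.0255 and 0.0295 m and angle between the z axis of pull_handle and the z axis of block, either way round below 0.025 rad and angle between the y axis of pull_handle and the y axis of block, either way round below 0.06 rad and angle between pull_handle's own z axis and vertical below 0.1 rad and value of joint button below 0.6 rad), for 0.2 s.
2. the turn-button is swung fully across the plate's edge, the plate still home (x of pull_handle in the frame of block between 0.002 and 0.008 m and y of pull_handle in the frame of block between -0.003 and 0.003 m and z of pull_handle in the frame of block between 0.0255 and 0.0295 m and angle between the z axis of pull_handle and the z axis of block, either way round below 0.025 rad and angle between the y axis of pull_handle and the y axis of block, either way round below 0.06 rad and angle between pull_handle's own z axis and vertical below 0.1 rad and value of joint button above 1.4 rad), for 0.2 s.
At the end, for the whole second after the job is handed in: The pull is at rest on both studs, handle up, flat on the block: within 3 mm of home along the block's x and y, underside within 1.5 mm of the wood, level within 0.025 rad, long side along the block within 0.06 rad; the turn-button stands at 1.4 rad or more across its edge (all of step 2 and linear speed of pull_handle below 0.02 m/s); the robot touches nothing.
It fails at once if the pull is forced: more than 40 N between it and the block, its studs or its turn-button (contact force between pull_handle and block above 40 N).
It fails at once if a bystanding tool is shifted by more than 25 mm (distance of any of hammer, tape_measure, oil_can, file, spanner, driver from where it was at the start of the episode above 0.025 m).
It also fails if it takes over 64 s, if anything falls off the work surface, if the arm or the gripper's body presses on something with over 40 N, if the wrist force passes 120 N, or if a joint passes its speed limit or range.

## Working session

There is one attempt and no reset: what is moved stays moved. The work goes in short steps, each a Python script; the robot and the scene stay as the last script left them, time stands still between calls to the robot, and variables do not carry over. Pictures are saved under pics/ and viewed, and the job is handed in when it is done.

```bash
mkdir -p pics; python3 - <<'E'
from rig import manip
import cv2,numpy as np
for n in("top","side"):
    p,d=manip.camera(n); cv2.imwrite(f"pics/{n}0.png",p[:,:,::-1]); np.save(f"{n}_d0.npy",d); np.save(f"{n}_p0.npy",p)
    c=manip.get_calibration(n); print(n,c["K"],c["world_from_camera"])
print(manip.read_clock(),manip.read_eef_rot(),manip.read_tcp_pos())
E
```

```text
top [[434.0183392    0.         280.57274489]
 [  0.         434.0183392  210.90895917]
 [  0.           0.           1.        ]] [[ 8.02199535e-03 -9.95993135e-01  8.90691962e-02  4.46085202e+02]
 [-9.99644883e-01 -5.72398271e-03  2.60258229e-02 -4.79058345e+01]
 [-2.54117104e-02 -8.92463453e-02 -9.95685359e-01  1.20992800e+03]
 [ 0.00000000e+00  0.00000000e+00  0.00000000e+00  1.00000000e+00]]
side [[449.19653383   0.         281.84913232]
 [  0.         449.19653383 212.03508895]
 [  0.           0.           1.        ]] [[ 9.74043698e-01  1.87645118e-01 -1.26602462e-01  7.20155010e+02]
 [ 2.26322098e-01 -8.17556844e-01  5.29508370e-01 -6.81215456e+02]
 [-4.14504861e-03 -5.44417226e-01 -8.38804329e-01  1.06469128e+03]
 [ 0.00000000e+00  0.00000000e+00  0.00000000e+00  1.00000000e+00]]
0.1 [-0.70185383  0.70311937 -0.08081831  0.08057765] [147.25846274 632.44916819 180.0639541 ]
```

View pics/top0.png

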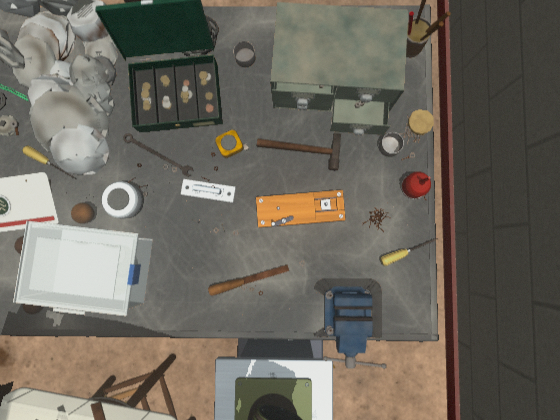

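View pics/side0.png

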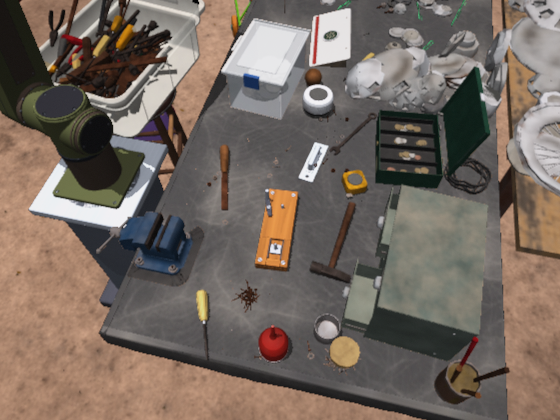

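```bash
cat > h.py <<'E'
import numpy as np,cv2
from rig import manip
def px2w(n,u,v,z):
    c=manip.get_calibration(n);K=c["K"];T=c["world_from_camera"]
    r=T[:3,:3]@np.array([(u-K[0,2])/K[0,0],(v-K[1,2])/K[1,1],1]);o=T[:3,3]
    return o+r*(z-o[2])/r[2]
def w2px(n,p):
    c=manip.get_calibration(n);K=c["K"];T=c["world_from_camera"]
    q=T[:3,:3].T@(np.asarray(p,float)-T[:3,3]);q=K@q;return q[:2]/q[2]
def crop(n,p,u0,v0,u1,v1,s,name,grid=10):
    im=cv2.resize(p[v0:v1,u0:u1,::-1],None,fx=s,fy=s,interpolation=cv2.INTER_CUBIC)
    # small tick labels; pixel centre convention: (u+.5-u0)*s-.5
    for u in range((u0//grid+1)*grid,u1,grid):
        x=int((u+.5-u0)*s);cv2.line(im,(x,0),(x,5),(255,255,255),1);cv2.putText(im,str(u),(x-10,15),0,.35,(255,255,0),1)
    for v in range((v0//grid+1)*grid,v1,grid):
        y=int((v+.5-v0)*s);cv2.line(im,(0,y),(5,y),(255,255,255),1);cv2.putText(im,str(v),(6,y+4),0,.35,(255,255,0),1)
    cv2.imwrite(name,im)
E
python3 - <<'E'
from h import *
t=np.load("top_p0.npy");s=np.load("side_p0.npy")
crop("top",t,250,183,350,233,8,"pics/tb.png");crop("top",t,174,170,244,210,10,"pics/tp.png")
crop("side",s,250,180,306,276,6,"pics/sb.png");crop("side",s,290,135,340,187,11,"pics/sp.png")
E
```

```text
(no output)
```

View pics/tb.png

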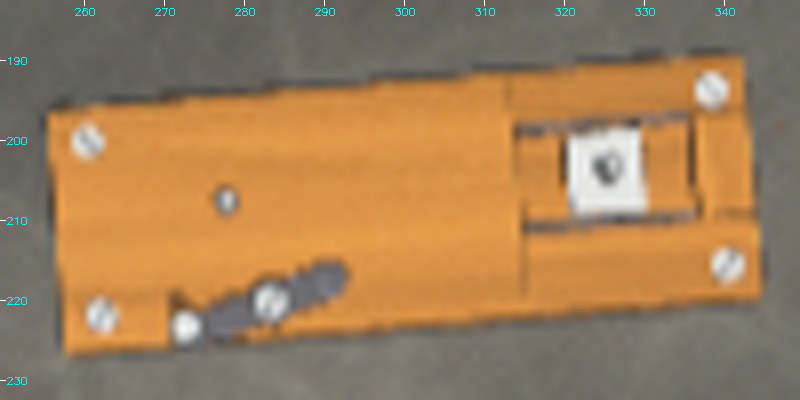

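View pics/tp.png

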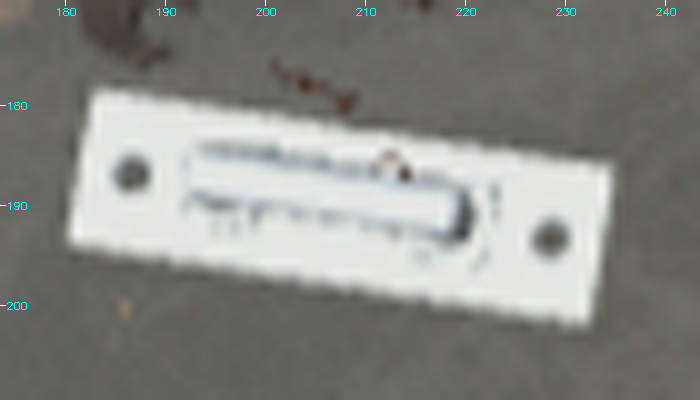

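View pics/sb.png

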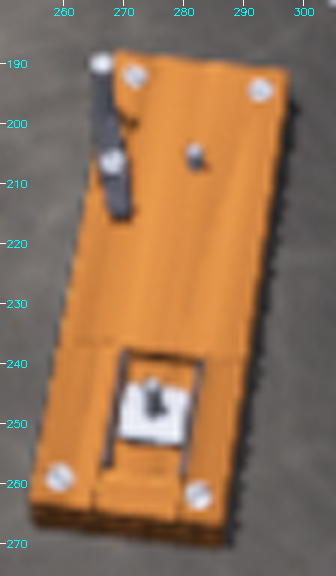

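View pics/sp.png

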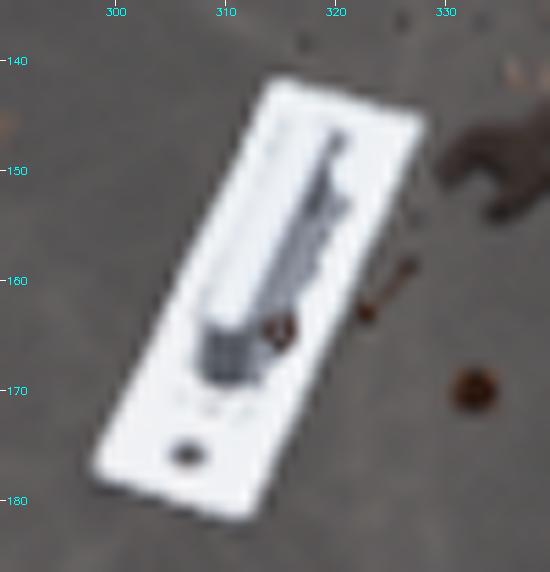

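```bash
cat > fit.py <<'E'
from h import *
from scipy.optimize import minimize
def hullmask(n,pts,roi,S=8):
    u0,v0,u1,v1=roi
    q=np.array([w2px(n,p) for p in pts])
    q=((q+.5-[u0,v0])*S-.5)
    m=np.zeros(((v1-v0)*S,(u1-u0)*S),np.uint8)
    h=cv2.convexHull(q.astype(np.float32))
    cv2.fillPoly(m,[np.round(h*16).astype(np.int32)],255,shift=4)
    return cv2.resize(m,None,fx=1/S,fy=1/S,interpolation=cv2.INTER_AREA)/255.
def fit(n,alpha,roi,dims,x0):
    a,b,hh=dims
    def pts(x):
        c,s=np.cos(x[2]/100),np.sin(x[2]/100)
        return [(x[0]+c*i*a/2-s*j*b/2,x[1]+s*i*a/2+c*j*b/2,z) for i in(-1,1) for j in(-1,1) for z in(0,hh)]
    f=lambda x:np.abs(hullmask(n,pts(x),roi)-alpha).sum()
    best=None
    for k in range(3):
        r=minimize(f,x0,method="Nelder-Mead",options=dict(initial_simplex=np.array([x0]+[np.array(x0)+d for d in np.eye(3)*[4,4,3]]),xatol=.02,fatol=.01));x0=r.x
    return r.x,r.fun
if __name__=="__main__":
    import sys
    for n,rb,rp in(("top",(245,180,355,235),(174,170,244,210)),("side",(246,180,306,276),(290,135,340,187))):
        im=np.load(n+"_p0.npy").astype(float)
        C=lambda r:im[r[1]:r[3],r[0]:r[2]]
        b=C(rb);al=np.clip(((b[...,0]-b[...,2])-10)/ (70),0,1)
        m=(al>.5).astype(np.uint8);
        # fill holes
        cs,_=cv2.findContours(m,cv2.RETR_EXTERNAL,cv2.CHAIN_APPROX_NONE);c=max(cs,key=cv2.contourArea)
        fm=np.zeros_like(m);cv2.drawContours(fm,[c],-1,1,-1);inn=cv2.erode(fm,np.ones((3,3)));al[inn>0]=1;al[cv2.dilate(fm,np.ones((5,5)))==0]=0
        c0=px2w(n,*((300,207) if n=="top" else (277,230)),28)
        x,f=fit(n,al,rb,(84,240,28),[c0[0],c0[1],5]);print(n,"block",x[:2],x[2]/100,f)
        b=C(rp);g=b.min(2);al=np.clip((g-85)/(210-85.),0,1)
        m=(al>.5).astype(np.uint8);cs,_=cv2.findContours(m,cv2.RETR_EXTERNAL,cv2.CHAIN_APPROX_NONE);c=max(cs,key=cv2.contourArea)
        fm=np.zeros_like(m);cv2.drawContours(fm,[c],-1,1,-1);inn=cv2.erode(fm,np.ones((3,3)));al[inn>0]=1;al[cv2.dilate(fm,np.ones((5,5)))==0]=0
        c0=px2w(n,*((207.5,190.5) if n=="top" else (313,161)),5)
        x,f=fit(n,al,rp,(44,150,5),[c0[0],c0[1],-12 if n=="top" else -12]);print(n,"plate",x[:2],x[2]/100,f)
E
python3 fit.py
python3 - <<'E'
from h import *
for nm,n,u,v,z in [("stud f top","top",277.7,207.3,42),("stud s tip","top",325.3,203.3,53),("pivot","top",283.3,220,45),("peg top","top",272.6,223,79),
("fs tip side","side",282,205,42),("ss tip side","side",274.8,242.5,53),("peg side","side",266.5,190,79),
("holeL","top",186.6,186.8,5),("holeR","top",228.5,193.2,5),("holeside","side",306.5,175.8,5)]:
    print(nm,px2w(n,u,v,z).round(1))
d=np.load("top_d0.npy");print(d[190,180:232:4],d[188:193,205:210])
E
```

```text
top block [560.37371617 -70.27971331] 0.08647490341466177 138.42661064425772
stud f top [560.3  -9.5  42. ]
stud s tip [ 570.7 -137.2   53. ]
pivot [525.8 -25.   45. ]
peg top [515.4   2.2  79. ]
fs tip side [561.  -13.1  42. ]
ss tip side [ 570.9 -137.6   53. ]
peg side [514.9   0.9  79. ]
holeL [620.6 249.    5. ]
holeR [602.9 130.2   5. ]
holeside [602.5 128.9   5. ]
[1227.7418 1224.6042 1219.712  1222.4443 1209.1948 1190.1241 1190.2349
 1190.2592 1184.751  1185.4813 1198.2695 1220.5996 1217.9011] [[1184.5822 1189.0006 1184.0312 1191.3962 1187.8253]
 [1188.3444 1187.0535 1188.0195 1185.3893 1187.7822]
 [1189.121  1190.3344 1190.8933 1190.2592 1189.1102]
 [1220.3362 1191.8469 1193.3103 1193.8146 1192.2755]
 [1221.3878 1221.6923 1221.8573 1225.4705 1218.9292]]Traceback (most recent call last):
  File "fit.py", line 37, in <module>
    x,f=fit(n,al,rp,(44,150,5),[c0[0],c0[1],-12 if n=="top" else -12]);print(n,"plate",x[:2],x[2]/100,f)
        ~~~^^^^^^^^^^^^^^^^^^^^^^^^^^^^^^^^^^^^^^^^^^^^^^^^^^^^^^^^^^^
  File "fit.py", line 19, in fit
    r=minimize(f,x0,method="Nelder-Mead",options=dict(initial_simplex=np.array([x0]+[np.array(x0)+d for d in np.eye(3)*[4,4,3]]),xatol=.02,fatol=.01));x0=r.x
    res = _minimize_neldermead(fun, x0, args, callback, bounds=bounds,
                               **options)
    fxcc = func(xcc)
    fx = function(np.copy(x), *(wrapper_args + args))
  File "fit.py", line 16, in <lambda>
    f=lambda x:np.abs(hullmask(n,pts(x),roi)-alpha).sum()
                      ~~~~~~~~^^^^^^^^^^^^^^
  File "fit.py", line 5, in hullmask
    q=np.array([w2px(n,p) for p in pts])
                ~~~~^^^^^
  File "h.py", line 8, in w2px
    c=manip.get_calibration(n);K=c["K"];T=c["world_from_camera"]
ValueError: time passes only in moves, steps and waits
```

```bash
python3 - <<'E'
from rig import manip
import numpy as np
np.savez("cal.npz",**{n+k:manip.get_calibration(n)[k] for n in("top","side") for k in("K","world_from_camera")})
E
sed -i 's/c=manip.get_calibration(n);K=c\["K"\];T=c\["world_from_camera"\]/K=CAL[n+"K"];T=CAL[n+"world_from_camera"]/' h.py
sed -i '2a CAL=dict(np.load("cal.npz"))' h.py
sed -i 's/        c0=px2w(n,\*((300/        print(al.shape,al.sum());cv2.imwrite("pics\/al_"+n+".png",cv2.resize((al*255).astype(np.uint8),None,fx=6,fy=6,interpolation=0));c0=px2w(n,*((300/' fit.py
python3 fit.py
```

```text
(55, 110) 2650.8714285714286
top block [560.37371617 -70.27971331] 0.08647490341466177 138.42661064425772
top plate [611.71135928 189.88372109] -0.14792861814181868 45.85505882352941
(96, 60) 2435.6571428571424
side block [560.07574619 -68.57050604] 0.08724768924977408 154.13837535014005
side plate [611.09012102 190.44158181] -0.14786770586877818 20.076392156862745
```

View pics/al_top.png

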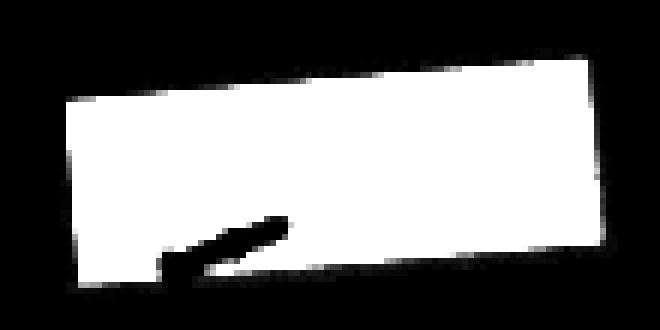

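```bash
cat >> h.py <<'E'
from scipy.spatial.transform import Rotation as Ro
def ori(yaw,half=False):
    a=yaw+(np.pi if half else 0);c,s=np.cos(a),np.sin(a)
    M=np.array([[s,0,c],[-c,0,s],[0,-1,0]])  # cols x,y,z
    q=Ro.from_matrix(M).as_quat();return [q[3],q[0],q[1],q[2]]
E
python3 - <<'E'
from h import *
q=[-0.70185383,0.70311937,-0.08081831,0.08057765]
print(Ro.from_quat([q[1],q[2],q[3],q[0]]).as_matrix().round(3))
d=np.load("top_d0.npy");K=CAL["topK"];T=CAL["topworld_from_camera"]
v,u=np.mgrid[0:420,0:560];P=np.stack([(u-K[0,2])/K[0,0]*d,(v-K[1,2])/K[1,1]*d,d],-1)@T[:3,:3].T+T[:3,3]
P[d==0]=np.nan
for nm,(a,b,c,e) in dict(box=(15,220,150,315),bowl=(100,180,145,220),rubble=(30,20,115,175),chest=(100,0,220,130),file=(205,260,290,295),left=(0,170,60,230),botl=(0,340,200,420)).items():
    q=P[b:e,a:c].reshape(-1,3);print(nm,np.nanmax(q[:,2]),np.nanpercentile(q[:,2],95))
for p in[(611,190),(560,-70)]:
  for half in(0,1):
    yaw=-.148 if p[1]>0 else .087
    for z in (300,100,13):
        print(p,half,z,manip.solve_ik([*p,z],ori(yaw,half)))
E
```

```text
[[ 0.974 -0.001  0.227]
 [-0.227 -0.002  0.974]
 [-0.    -1.    -0.002]]
box 169.2782551995581 162.77932028708562
bowl 70.68967828421705 65.60063085069001
rubble 220.05815102740712 120.61619801444215
chest 257.0661805145277 220.5346823686521
file 31.73114778476088 23.66335823845124
left 162.0837037895824 155.85068974819083
botl 319.4139996032957 47.17598177786442
(611, 190) 0 300 [ 2.17619813e-01  5.53392831e-02  1.52662037e+00 -4.44089210e-16
  1.55963300e+00  3.65619813e-01]
(611, 190) 0 100 [ 2.17619813e-01  1.63247119e-01  1.74663693e+00 -4.44089210e-16
  1.23170861e+00  3.65619813e-01]
(611, 190) 0 13 [ 2.17619813e-01  2.55448382e-01  1.79826577e+00 -4.44089210e-16
  1.08787850e+00  3.65619813e-01]
(611, 190) 1 300 [ 2.17619813e-01  5.53392831e-02  1.52662037e+00 -4.44089210e-16
  1.55963300e+00 -2.77597284e+00]
(611, 190) 1 100 [ 2.17619813e-01  1.63247119e-01  1.74663693e+00 -4.44089210e-16
  1.23170861e+00 -2.77597284e+00]
(611, 190) 1 13 [ 2.17619813e-01  2.55448382e-01  1.79826577e+00 -4.44089210e-16
  1.08787850e+00 -2.77597284e+00]
(560, -70) 0 300 [-2.19473529e-01 -1.12868436e-01  1.69126010e+00 -4.44089210e-16
  1.56320099e+00 -3.06473529e-01]
(560, -70) 0 100 [-2.19473529e-01  7.96211324e-04  1.91977534e+00 -4.44089210e-16
  1.22102110e+00 -3.06473529e-01]
(560, -70) 0 13 [-2.19473529e-01  1.02497193e-01  1.97490824e+00 -4.44089210e-16
  1.06418722e+00 -3.06473529e-01]
(560, -70) 1 300 [-2.19473529e-01 -1.12868436e-01  1.69126010e+00 -4.44089210e-16
  1.56320099e+00  2.83511912e+00]
(560, -70) 1 100 [-2.19473529e-01  7.96211324e-04  1.91977534e+00 -4.44089210e-16
  1.22102110e+00  2.83511912e+00]
(560, -70) 1 13 [-2.19473529e-01  1.02497193e-01  1.97490824e+00 -4.44089210e-16
  1.06418722e+00  2.83511912e+00]
```

```bash
python3 - <<'E'
from h import *
p=manip.read_tcp_pos()
manip.servo_line([p[0],p[1],330],speed=250)
manip.goto([611.4,190.2,300],ori(-.148))
manip.command_gripper(0.5,40)
manip.servo_line([611.4,190.2,80],speed=200)
print(manip.read_clock(),manip.read_tcp_pos(),manip.read_force())
p,d=manip.camera("side");cv2.imwrite("pics/s1.png",p[:,:,::-1]);crop("side",p,260,90,360,190,6,"pics/s1c.png")
E
```

```text
5.325 [612.58524205 190.45467653  81.73138571] [-0.94092975 -0.26381381  0.72633398]
```

View pics/s1c.png

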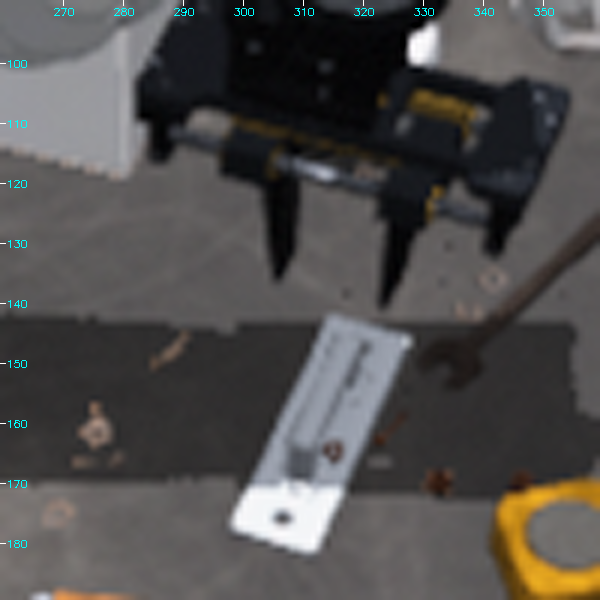

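```bash
python3 - <<'E'
from h import *
print(manip.servo_line([611.4,190.2,14],speed=100,threshold=12))
print(manip.read_tcp_pos(),manip.read_force())
manip.command_gripper(0.0,45)
print(manip.read_finger_gap(),manip.read_clock(),manip.read_tcp_pos(),manip.read_force())
p,d=manip.camera("side");crop("side",p,260,90,360,190,6,"pics/s2c.png")
E
```

```text
False
[611.90464903 190.33048018  14.44875212] [-0.28461666 -0.15920883  0.27753159]
0.0025051647733744004 7.1 [611.35942687 190.18736511  13.93977304] [0.8390157  0.73240737 0.80896128]
```

View pics/s2c.png

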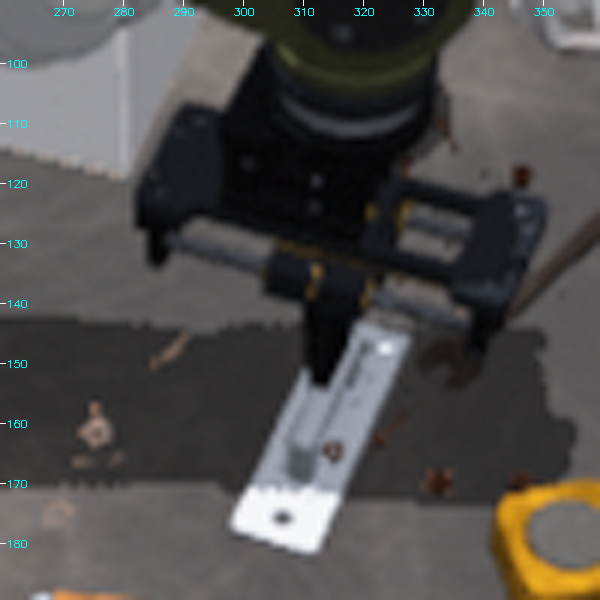

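```bash
python3 - <<'E'
from h import *
print(w2px("side",(611.4,190.2,32)),w2px("side",(611.4,190.2,14)),w2px("side",(611.4,190.2,38)))
p,d=manip.camera("side");np.save("s2p.npy",p);np.save("s2d.npy",d)
crop("side",p,295,135,335,175,14,"pics/s2d.png",5)
pt,dt=manip.camera("top");crop("top",pt,170,150,250,210,10,"pics/t2.png");np.save("t2d.npy",dt)
print(manip.read_finger_gap())
E
```

```text
[313.8520692  154.89865025] [313.52057213 158.77960985] [313.96423278 153.58550944]
0.005614895504106799
```

View pics/s2d.png

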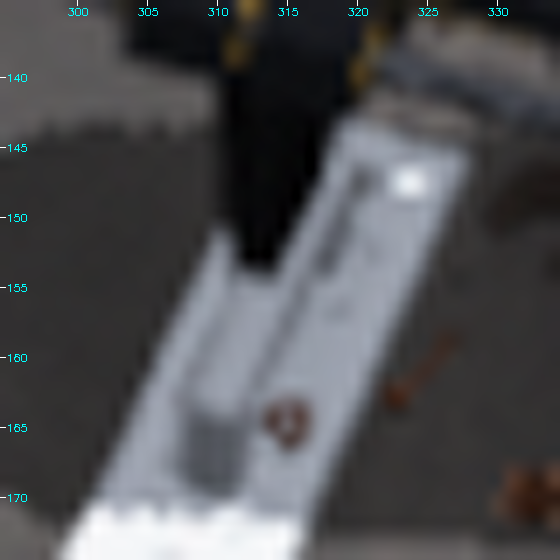

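View pics/t2.png

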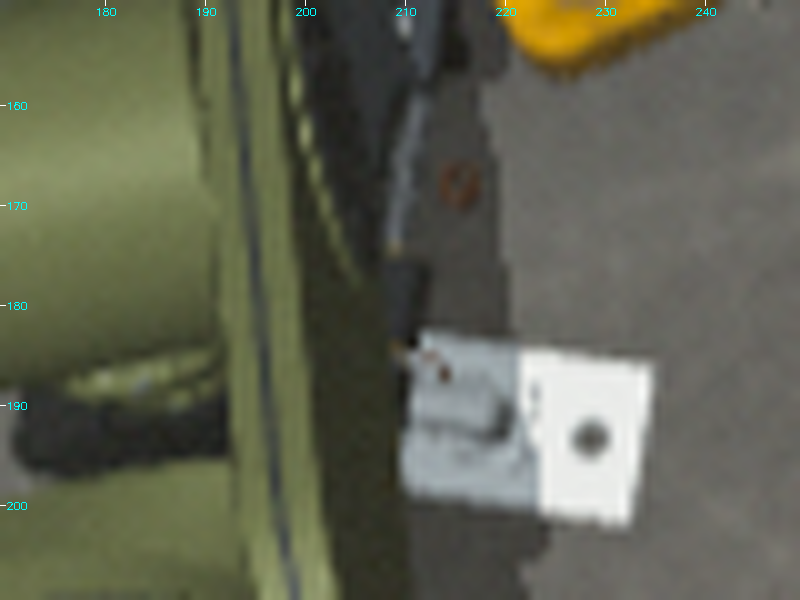

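```bash
python3 - <<'E'
from h import *
d=np.load("s2d.npy");K=CAL["sideK"];T=CAL["sideworld_from_camera"]
v,u=np.mgrid[0:420,0:560];P=np.stack([(u-K[0,2])/K[0,0]*d,(v-K[1,2])/K[1,1]*d,d],-1)@T[:3,:3].T+T[:3,3]
for vv in (140,144,147,150,152,153,154,155,157,160,163):
    print(vv,[tuple(P[vv,uu].round(0).astype(int)) for uu in (307,311,313,315,317)])
E
```

```text
140 [(np.int64(593), np.int64(156), np.int64(129)), (np.int64(604), np.int64(156), np.int64(133)), (np.int64(610), np.int64(155), np.int64(136)), (np.int64(616), np.int64(151), np.int64(141)), (np.int64(621), np.int64(152), np.int64(141))]
144 [(np.int64(579), np.int64(257), np.int64(-1)), (np.int64(602), np.int64(181), np.int64(88)), (np.int64(608), np.int64(179), np.int64(92)), (np.int64(614), np.int64(176), np.int64(97)), (np.int64(620), np.int64(175), np.int64(99))]
147 [(np.int64(581), np.int64(243), np.int64(1)), (np.int64(603), np.int64(178), np.int64(79)), (np.int64(609), np.int64(178), np.int64(80)), (np.int64(615), np.int64(176), np.int64(84)), (np.int64(619), np.int64(189), np.int64(71))]
150 [(np.int64(583), np.int64(233), np.int64(-2)), (np.int64(603), np.int64(178), np.int64(65)), (np.int64(609), np.int64(178), np.int64(67)), (np.int64(615), np.int64(178), np.int64(69)), (np.int64(618), np.int64(206), np.int64(38))]
152 [(np.int64(585), np.int64(222), np.int64(2)), (np.int64(604), np.int64(178), np.int64(57)), (np.int64(609), np.int64(182), np.int64(54)), (np.int64(616)
[... 776 characters left out ...]
))]
157 [(np.int64(589), np.int64(206), np.int64(-2)), (np.int64(605), np.int64(180), np.int64(33)), (np.int64(611), np.int64(180), np.int64(34)), (np.int64(617), np.int64(179), np.int64(36)), (np.int64(619), np.int64(208), np.int64(4))]
160 [(np.int64(592), np.int64(189), np.int64(5)), (np.int64(607), np.int64(166), np.int64(35)), (np.int64(613), np.int64(165), np.int64(39)), (np.int64(616), np.int64(195), np.int64(3)), (np.int64(621), np.int64(199), np.int64(0))]
163 [(np.int64(594), np.int64(178), np.int64(4)), (np.int64(610), np.int64(154), np.int64(37)), (np.int64(612), np.int64(184), np.int64(1)), (np.int64(618), np.int64(184), np.int64(3)), (np.int64(624), np.int64(185), np.int64(3))]
```

```bash
python3 - <<'E'
from h import *
for z in(81.7,110,115): print(z,[w2px("side",np.array((612.6,190.5,z))+s*np.array([.989,-.147,0])*24) for s in(-1,1)])
# FK check from joints
print(manip.read_tcp_pos(),manip.read_joint_positions(),manip.solve_ik([611.4,190.2,14],ori(-.148)),manip.read_joint_torque())
E
```

```text
81.7 [array([307.42429322, 141.43666143]), array([323.10371995, 145.99667956])]
110 [array([307.85713537, 134.72508768]), array([323.83269336, 139.3188032 ])]
115 [array([307.93528241, 133.51335354]), array([323.96432679, 138.11295435])]
[611.38787108 190.1970466   13.97199495] [2.17786228e-01 2.55159715e-01 1.79676102e+00 8.57778041e-06
 1.08973499e+00 3.65749041e-01] [ 2.17790521e-01  2.55110470e-01  1.79676754e+00 -4.44089210e-16
  1.08971465e+00  3.65790521e-01] [-1.94954487e-04 -4.36300492e+01 -3.19117463e+01  7.95387500e-02
  4.63371383e-03 -2.61423378e-05]
```

```bash
python3 - <<'E'
from h import *
print(manip.servo_line([611.4,190.2,0],speed=15,threshold=5))
manip.hold(0.2)
print(manip.read_tcp_pos(),manip.read_force(),manip.read_clock())
p,d=manip.camera("side");crop("side",p,295,135,335,175,14,"pics/s3d.png",5)
E
```

```text
True
[611.33095183 190.16081456   4.80618816] [-0.35550678  0.20675709  5.18929833] 8.0917
```

View pics/s3d.png

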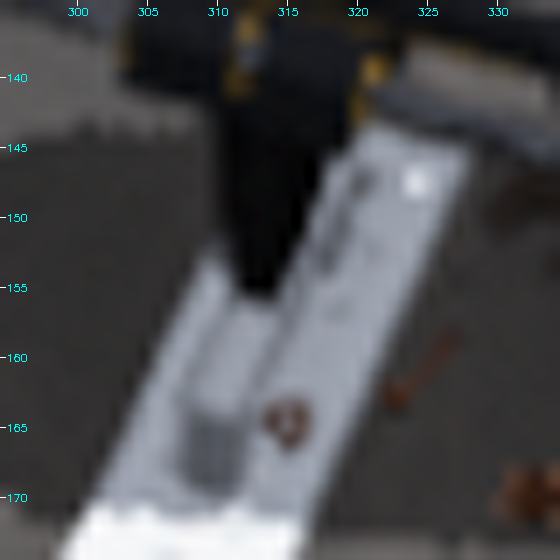

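```bash
python3 - <<'E'
from h import *
manip.servo_line([611.4,190.2,30],speed=150)
manip.command_gripper(0.45,45)
print(manip.servo_line([611.4,190.2,-19],speed=80,threshold=8))
print(manip.read_tcp_pos(),manip.read_force())
manip.command_gripper(0.0,45)
print(manip.read_finger_gap(),manip.read_clock(),manip.read_tcp_pos(),manip.read_force())
p,d=manip.camera("side");crop("side",p,260,90,360,190,6,"pics/s4c.png")
E
```

```text
False
[611.63223858 190.24254075 -18.9374968 ] [ 0.27801634 -0.17993716 -0.9657473 ]
0.1418022424742272 10.6833 [611.79504094 190.25324311 -18.64611298] [0.53446338 0.34708009 2.21078078]
```

View pics/s4c.png

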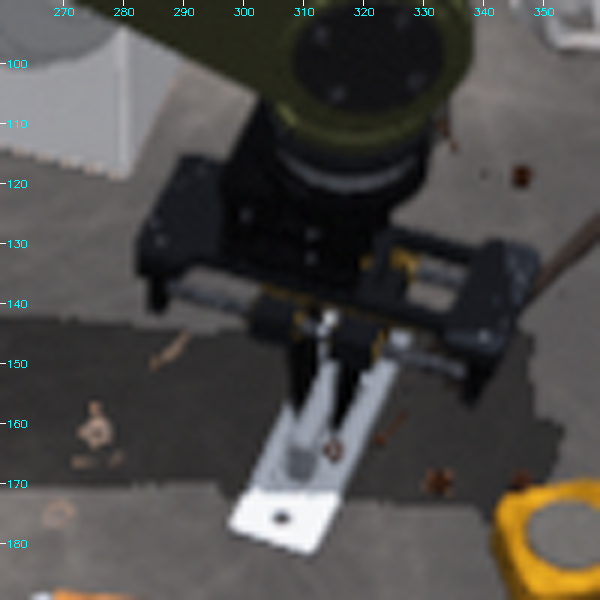

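```bash
python3 - <<'E'
from h import *
manip.servo_line([611.4,190.2,81],speed=150)
manip.servo_line([565.7,-77.6,81],ori(.087),speed=150)
manip.hold(.3)
print(manip.read_finger_gap(),manip.read_clock(),manip.read_tcp_pos(),manip.read_force(),manip.read_torque())
for n in("top","side"):
    p,d=manip.camera(n);np.save(n+"_p5.npy",p);cv2.imwrite(f"pics/{n}5.png",p[:,:,::-1])
E
```

```text
0.14695838926701585 13.8083 [565.7532429  -77.35908812  81.00537617] [ 0.17651362 -0.47592129 -2.81674888] [-0.05055016  0.07001986 -0.00774918]
```

View pics/top5.png

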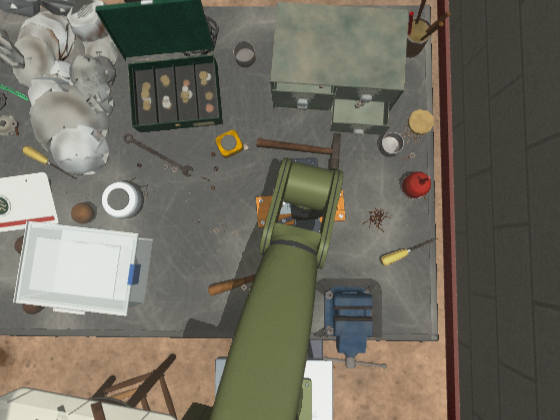

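View pics/side5.png

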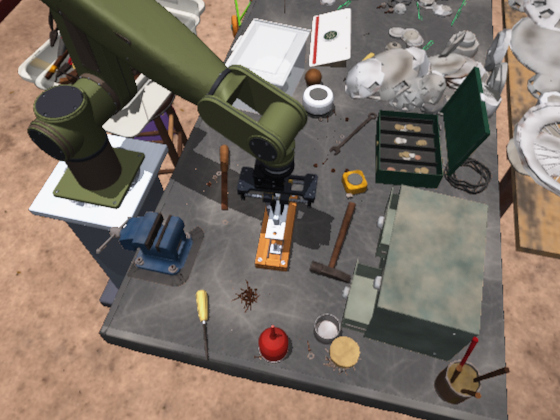

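```bash
python3 - <<'E'
from h import *
s=np.load("side_p5.npy");crop("side",s,245,190,315,275,9,"pics/s5c.png")
# predicted -y hole positions on plate top & other corners assuming tcp-based pose
z=81+18.7+5;y=.087;R=np.array([[np.cos(y),-np.sin(y)],[np.sin(y),np.cos(y)]])
for nm,l in dict(h=(0,-60),c1=(-22,-75),c2=(22,-75)).items():
    q=np.array([565.7,-77.5])+R@l;print(nm,w2px("side",(*q,z)))
print("stud tip",w2px("side",(570.8,-137.4,53)))
E
```

```text
h [274.46494309 232.20056993]
c1 [264.71739203 236.34191314]
c2 [282.41378161 238.49769065]
stud tip [274.77093694 242.41877062]
```

View pics/s5c.png

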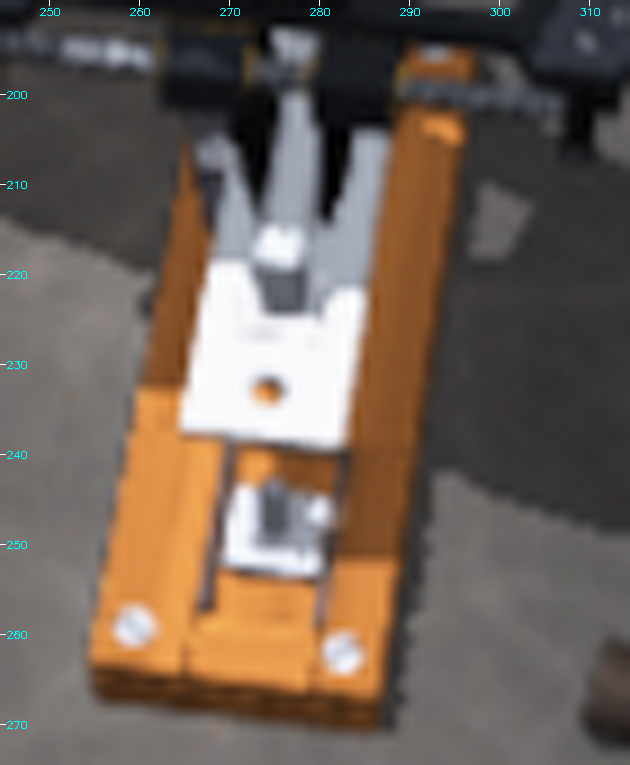

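```bash
python3 - <<'E'
from h import *
manip.servo_line([565.7,-77.6,38],speed=80)
manip.hold(.2);f0=manip.read_force();print(f0)
print(manip.servo_line([565.7,-77.6,28],speed=15,threshold=5))
print(manip.read_clock(),manip.read_tcp_pos(),manip.read_force()-f0,manip.read_torque())
s,d=manip.camera("side");np.save("side_p6.npy",s);crop("side",s,245,190,315,275,9,"pics/s6c.png")
E
```

```text
[ 0.32991032 -0.56800296 -3.0677522 ]
False
15.6083 [565.65760703 -77.71435897  27.88629925] [ 0.58505854 -0.09306395 -0.34840492] [-0.17897551 -0.0880289   0.02330863]
```

View pics/s6c.png

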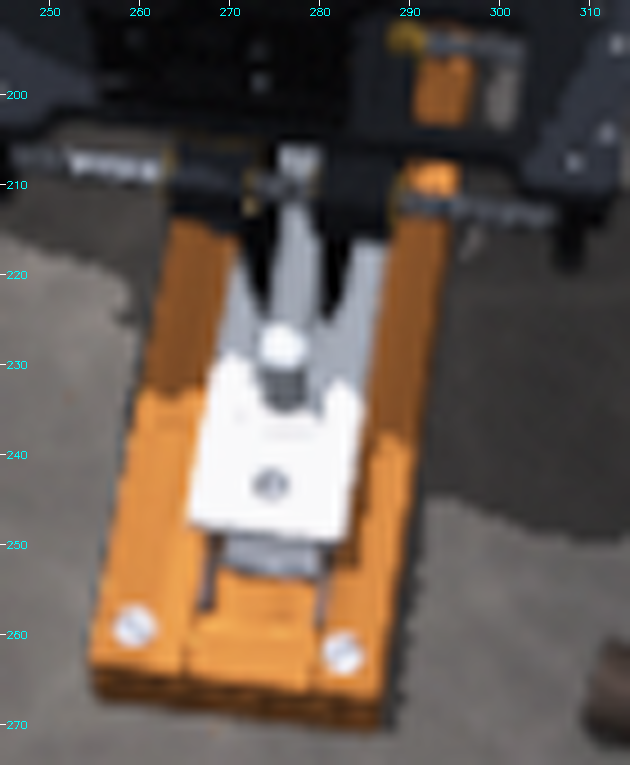

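```bash
python3 - <<'E'
from h import *
f0=manip.read_force()
print(manip.servo_line([565.2,-69.0,28],speed=20,threshold=12))
manip.hold(.2)
print(manip.read_clock(),manip.read_tcp_pos(),manip.read_force()-f0,manip.read_torque())
s,d=manip.camera("side");np.save("side_p7.npy",s);crop("side",s,245,180,315,275,8,"pics/s7c.png")
t,d=manip.camera("top");crop("top",t,245,180,355,240,7,"pics/t7c.png")
f0=manip.read_force()
print(manip.servo_line([565.2,-69.0,20],speed=12,threshold=5))
print(manip.read_clock(),manip.read_tcp_pos(),manip.read_force()-f0,manip.read_torque())
E
```

```text
False
16.4417 [565.15714527 -68.83878482  28.03380783] [ 0.00426358 -1.61480891  1.37904965] [-0.561975   -0.0069268  -0.00296509]
False
17.3583 [565.18204636 -68.9574582   19.93727685] [-0.46079776  0.73255103 -0.21126012] [-0.29623643 -0.0849125   0.02480749]
```

View pics/s7c.png

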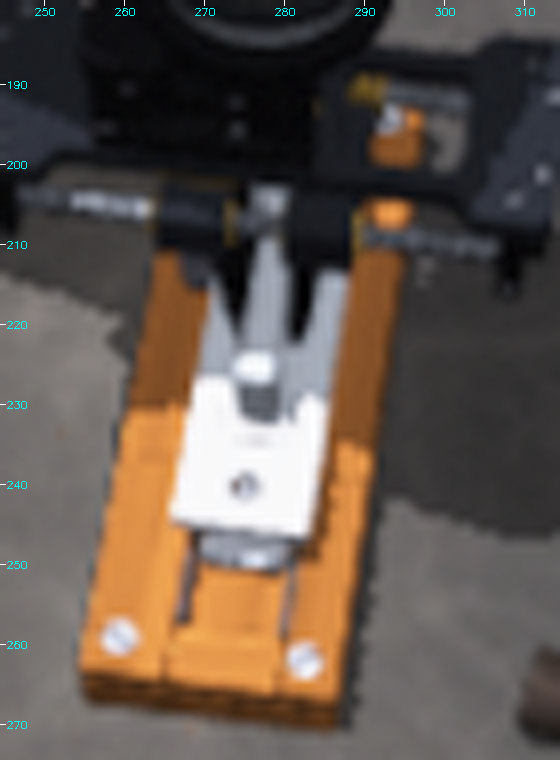

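View pics/t7c.png

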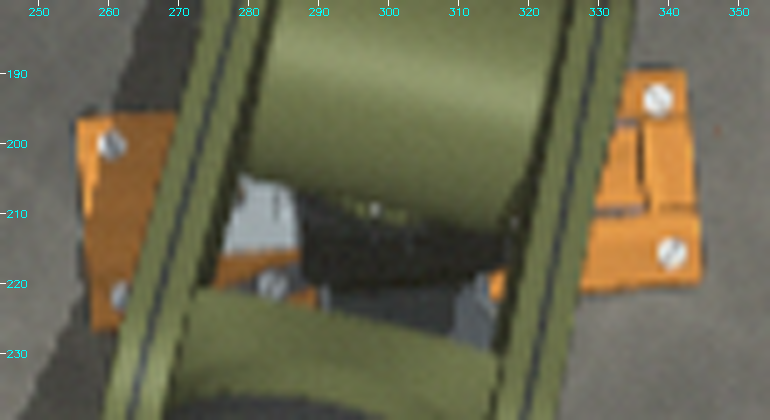

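```bash
python3 - <<'E'
from h import *
f0=manip.read_force()
print(manip.servo_line([565.2,-69.0,7.5],speed=12,threshold=8))
print(manip.read_clock(),manip.read_tcp_pos(),manip.read_force()-f0,manip.read_torque())
s,d=manip.camera("side");np.save("side_p8.npy",s);crop("side",s,245,180,315,275,8,"pics/s8c.png")
E
```

```text
True
18.2167 [565.19986762 -69.06241766   9.29163278] [-0.47119378  0.98165356  9.09916265] [-0.05026943  0.1297561  -0.02242381]
```

View pics/s8c.png

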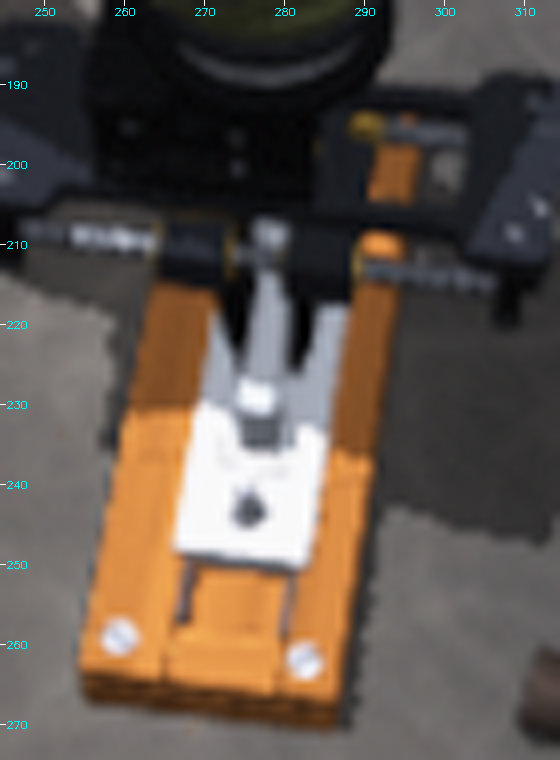

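```bash
python3 - <<'E'
from h import *
manip.command_gripper(0.35,20)
manip.servo_line([565.2,-69.0,130],speed=150)
# retreat along -y, out of the cameras' view of the block
manip.goto([515,130,150],ori(.087))
print(manip.read_clock(),manip.read_finger_gap(),manip.read_force())
for n in("top","side"):
    p,d=manip.camera(n);np.save(n+"_p9.npy",p);np.save(n+"_d9.npy",d)
    crop(n,p,*((250,183,350,233,8) if n=="top" else (250,180,306,276,6)),f"pics/{n}9.png")
E
```

```text
20.6583 0.34876824273306073 [ 0.22449311 -0.25863939 -0.20615394]
```

View pics/top9.png

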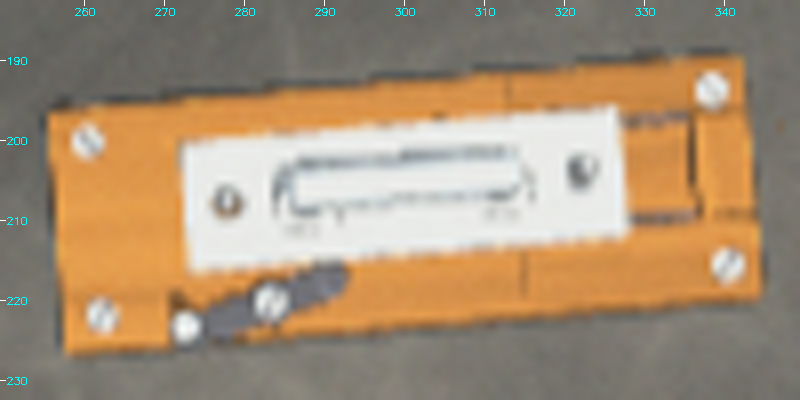

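View pics/side9.png

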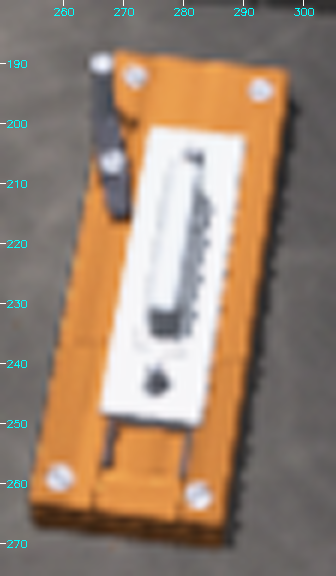

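```bash
python3 - <<'E'
from h import *
d=np.load("top_d9.npy");K=CAL["topK"];T=CAL["topworld_from_camera"]
v,u=np.mgrid[0:420,0:560];P=np.stack([(u-K[0,2])/K[0,0]*d,(v-K[1,2])/K[1,1]*d,d],-1)@T[:3,:3].T+T[:3,3]
print("plate z left",np.median(P[203:214,275:283,2]),"right",np.median(P[199:210,318:326,2]))
manip.goto([514.8,2.5,80],ori(.37))
manip.hold(.2)
print(manip.servo_line([514.8,2.5,14],speed=80,threshold=8),manip.read_tcp_pos(),manip.read_force())
s,d=manip.camera("side");crop("side",s,235,160,315,230,8,"pics/s10.png")
print(manip.read_clock())
E
```

```text
plate z left 33.14285455589709 right 33.74715914480339
False [515.37529049   2.41095365  14.532943  ] [ 0.44221525 -0.31054135  0.20962185]
22.6167
```

View pics/s10.png

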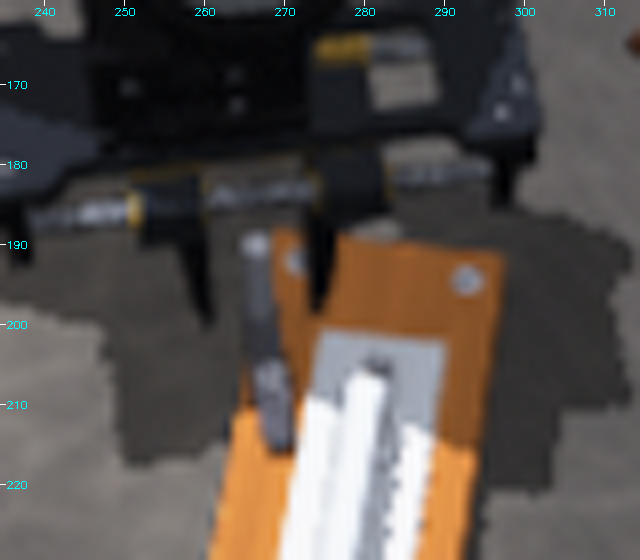

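```bash
python3 - <<'E'
from h import *
manip.command_gripper(0.0,8)
print("gap",manip.read_finger_gap()*95,manip.read_force())
piv=np.array([525.3,-24.5]);f0=manip.read_force()
for q in np.arange(.4,1.56,.125):
    a=q+.087;p=piv+29*np.array([-np.sin(a),np.cos(a)])
    st=manip.servo_line([*p,14],ori(a),speed=45,threshold=20)
    print(round(q,3),st,(manip.read_force()-f0).round(1),round(float(manip.read_clock()),2))
    if st: break
p,d=manip.camera("side");crop("side",p,235,160,315,230,8,"pics/s11.png")
E
```

```text
gap 9.7871281383511 [0.77000394 0.10483628 0.90758055]
0.4 False [-1.3 -0.4  1.7] 23.4
0.525 False [-1.9 -0.7  2.4] 23.68
0.65 False [-1.4  0.3  1.8] 23.95
0.775 False [-2.  -1.1  2.6] 24.23
0.9 False [-1.1 -0.5  2.7] 24.5
1.025 False [-2.2 -0.3  3.9] 24.77
1.15 False [-2.9 -0.7  4.2] 25.05
1.275 False [-3.4  1.1  4. ] 25.32
1.4 False [-2.   0.2  4.8] 25.6
1.525 False [-2.2  0.3  3.9] 25.88
```

View pics/s11.png

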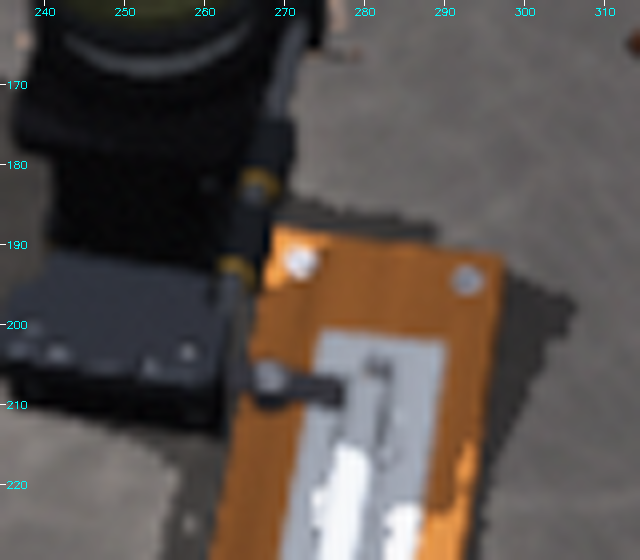

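```bash
python3 - <<'E'
from h import *
piv=np.array([525.3,-24.5]);a=1.6+.087;p=piv+29*np.array([-np.sin(a),np.cos(a)])
print(manip.servo_line([*p,14],ori(a),speed=25,threshold=8),manip.read_force())
manip.command_gripper(0.35)
t=manip.read_tcp_pos();manip.servo_line([t[0],t[1],110],speed=120)
manip.goto([470,140,160],ori(1.2))
print(manip.read_clock())
for n in("top","side"):
    p,d=manip.camera(n);np.save(n+"_d12.npy",d);cv2.imwrite(f"pics/{n}12f.png",p[:,:,::-1])
    crop(n,p,*((250,183,350,233,8) if n=="top" else (250,180,306,276,6)),f"pics/{n}12.png")
d=np.load("top_d12.npy");K=CAL["topK"];T=CAL["topworld_from_camera"]
v,u=np.mgrid[0:420,0:560];P=np.stack([(u-K[0,2])/K[0,0]*d,(v-K[1,2])/K[1,1]*d,d],-1)@T[:3,:3].T+T[:3,3]
print("plate z",np.median(P[203:212,275:281,2]),np.median(P[199:210,318:326,2]),manip.read_force())
E
```

```text
False [-1.63183442  0.64813722  5.83320881]
28.575
plate z 34.11538886269864 33.63932436943935 [ 0.23865229 -0.61846114 -0.03921905]
```

View pics/top12.png

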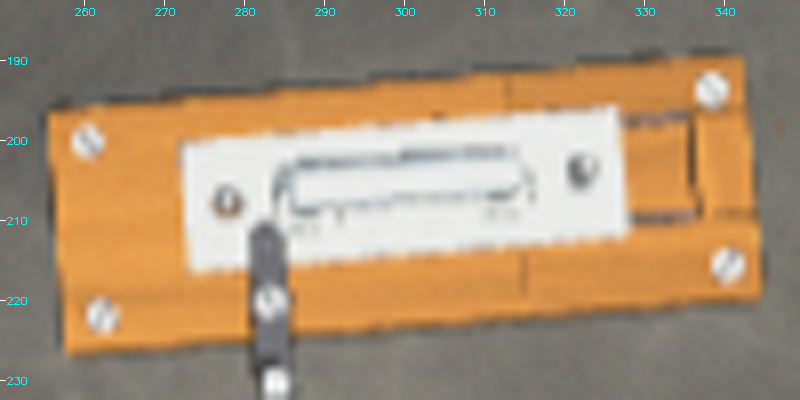

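View pics/side12.png

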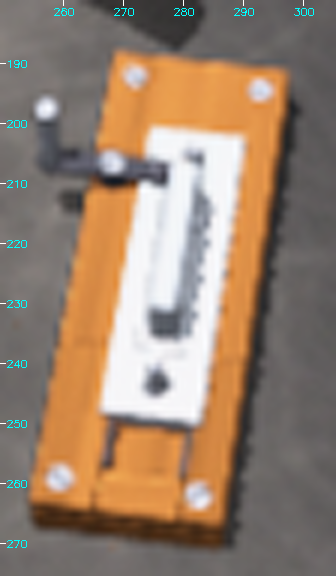

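View pics/top12f.png

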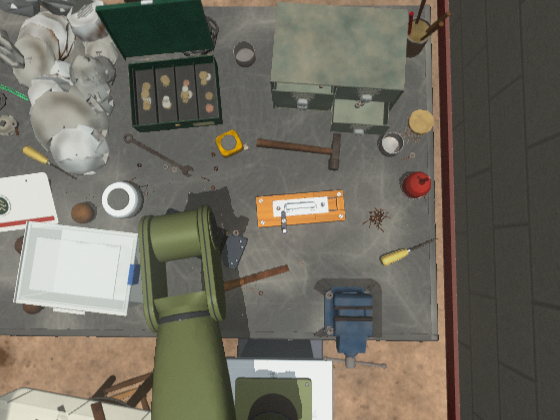

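The pictures show the plate on both studs: its holes are at (278,207.5) and (322,204) in the top view. The button lies across the plate's edge, with its nose at (283,212). I'll work out the button angle and the plate pose before handing in.

```bash
python3 - <<'E'
from h import *
pk=px2w("top",283.9,230.3,79)[:2];pv=px2w("top",283.1,220,45)[:2];ns=px2w("top",282.7,211.8,38)[:2]
for a,b in((pk,pv),(pk,np.array([525.3,-24.5])),(px2w("side",257,197.5,79)[:2],np.array([525.3,-24.5])),(pv,ns)):
    w=a-b;print(w.round(1),np.linalg.norm(w).round(1),"q",round(np.arctan2(w[1],w[0])%6.283-np.pi/2-.087,3))
A=np.array([px2w("top",u,v,33)[:2] for u,v in((272.2,200.3),(326.6,195.9),(328,211.8),(273.6,216.2))]);c=A.mean(0)-[560.37,-70.28]
y=.0865;print("pull in block",np.cos(y)*c[0]+np.sin(y)*c[1],-np.sin(y)*c[0]+np.cos(y)*c[1])
print(manip.read_clock(),manip.read_joint_velocities().max())
E
```

```text
[-29.2  -3. ] 29.4 q 1.585
[-28.7  -2.9] 28.9 q 1.585
[-29.1  -4.2] 29.4 q 1.628
[-22.7  -1.4] 22.8 q 1.545
pull in block 4.611243940660377 -0.2575377366689373
28.675 0.00229448477797214
```

The button is at about 1.57 rad, on its stop. The pull is at about (4.6, -0.3) mm in the block frame, which is home.

```bash
python3 - <<'E'
from rig import manip
print(manip.finish_job(),manip.read_clock())
E
```

```text
the job is handed in; nothing more can be done
the job is handed in; nothing more can be done
```

The door pull is mounted flat on both studs with the turn-button across its edge, and I handed the job in at about 29 s of the 64 s allowed.

**What I did:**
- I lowered the -y hole over the sliding stud, found at about y = -68.7 mm, and dragged the plate along +y to home.
- I lowered it over the fixed stud until it met the wood with about 9 N.
- I then gripped the button's peg and swung it round to its stop.

**Last checks:**

| Check | Measured | Needed |
|---|---|---|
| Pull in the block frame, x | about +4.6 mm | 2 to 8 mm |
| Pull in the block frame, y | about -0.3 mm | -3 to 3 mm |
| Plate top height at its two ends (depth camera, noisy) | 34.1 and 33.6 mm | 33 mm when flat |
| Button angle (both cameras) | 1.55 to 1.63 rad | 1.4 rad or more |

The arm was clear of everything with no force on the tool, and the tools look unmoved in the pictures; I did not measure their positions.

**What disagreed:** the real fingertips sit about 33 mm above the reported TCP position. My first grasp therefore closed on nothing above the bar. I found the offset from the camera depth and a light 5 N touch on the bar, and corrected for it from then on.

The last nudge of the button to 1.6 rad did not trip its 8 N limit, so that it is at the stop rests on the camera angles. The hand-in gave no verdict.

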